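# Pack the serviced lenses and close the case

### The arm

A 6-joint arm with a two-finger parallel gripper is mounted at the origin on the work surface. World frame = base frame: x ahead of the robot, y to its left, z up, the work surface at z = 0. Lengths are in mm, angles in rad, forces in N, time in s.
With the tool pointing down it reaches from about 300 to 750 mm from the base axis. Payload 8.5 kg.
Tool frame: the origin (TCP) lies midway between the tips of the shut fingers; the grasp point (between the pads) lies arm.hold_point_z behind it (arm.hold_point_z is the distance from the TCP to the grasp point, in mm); z points along the fingers, y is the line along which they close (so a half turn about z gives the same grasp; the last joint's range is limited). The gripper opens to 88 mm and grips with 3 to 60 N. Pads are 18 mm wide; open, the fingers measure 123 mm over their backs; the gripper's body (75 mm by 187 mm) begins 45 mm behind the grasp point.
Start: joints at [1.115, 0.381, 1.297, -0, 1.464, -0.215], TCP at [131.156, 534.115, 238.748] pointing down, gripper open.
Joint ranges: [-3.11, 3.11], [-0.89, 2.33], [0.22, 2.48], [-1.42, 4.56], [0.17, 2.85], [-2.88, 2.88]. Speed limits (rad/s): [2.39, 2.39, 3.14, 3.14, 3.14, 3.14].

### API

Orientations are given as a unit quaternion [w, x, y, z].
In Python, from station import sense, imaging, workorder, arm gives the robot as it stands.
- The arm moves only by the tool play_rows, never from a script. Its arguments are lists of equal length, an entry for each row: "linear": the shift along the tool's x, y, z in mm, a list of three; "twist": the turn about the tool's z in degrees. A call has 1 to 12 rows; each row shifts and turns the commanded pose from where the row before left it, along the tool's axes as they then stand; what a row does not reach is not made up. A row lasts 1/10 s, in which the tool goes at most 50 mm and 8.59 degrees, less where a joint would pass 70% of its speed; a pose out of reach is approached as far as the arm can. A call with a gripper value outside its range is refused whole. "hand" is the finger opening in mm, from 0 to 88.1, set as the call begins (left out, the last holds). The fingers move at their own pace and stop on an object; "squeeze" is the grip in N (left out, the last holds). Time passes only in rows, so rows that do not move let the fingers close. It gives the time, the measured TCP pose, the force, the opening and the grip force at its end, in the units of the state.
- sense(): the state, without advancing time (a new reading comes with each control period).
- imaging.get_image(name): name is "scene" or "top"; returns a dict with "frame" (480x640x3 uint8, red, green, blue), "intrinsics" (3x3 intrinsics, pixels), "R" (3x3) and "t" (3): a world point X has camera coordinates R X + t. Camera axes: x right, y down, z forward; pixel columns grow to the right and rows downward; lengths in mm; the calibration is good to about 2 mm. A picture is of the moment at which its call begins. There is no depth.
- workorder.sign_off(): hands the job in; it is judged then, once.
The state is a dict: "clock": time; "q": joint angles; "qvel": joint speeds; "joint_torque": joint torques, N m; "tcp_pos": TCP position; "tool_rot": TCP orientation; "force": force on the tool from outside, world axes, zero at the start; "torque": the same for the moment, N m; "grip_width": finger opening in mm; "grasp_force": force on a finger pad.
Only numpy, scipy, OpenCV 4.12 (cv2) and the standard library are available. Lean on these libraries where they do the work, as an engineer would, in place of code of your own. Each camera call takes 0.05 s, during which the arm holds its last target. There are 200 camera calls.

### The job

Pack the serviced camera lenses away for return: set every lens that is standing on the bench upright into a well of its own in the orange-lined case, lowering each one gently onto the foam, never dropping or ramming it. When all are in, shut the lid fully, and only then fold both red clamps right down over it. Leave the other things on the bench where they are.

Things in the scene. Friction and masses are not known exactly. Their poses are not given: they have to be found in the camera images.
- case: black transport case fixed to the bench, 198 x 198 mm, walls 5 mm, rim 62 mm high; origin under its centre, axes along its walls. Two crossing 5 mm dividers, as high as the rim, part it into four square wells 91 mm wide, centred 48 mm from its middle along x and y. Lid hinged on its +y side; two clamps on its -y side, on steel posts 26 mm wide and 125 mm high
- liner: orange foam floor of all four wells, fixed in the case; its top is 15 mm above the bench (47 mm below the rim). Firm: it gives less than 1 mm, so touch down slowly (about 10 mm/s) and stop at a few newtons. Origin under the middle of the case, on the bench
- lid (a joint): lid angle, rad: 0 shut on the rim, 1.57 upright, 2.0 leaning back. A black shell 198 x 198 x 55 mm deep, 0.4 kg, no handle: push on its outer side. Shut, its flat top is 117 mm above the bench. Stiff hinge (0.6 N m): it stays where it is left and must be pushed all the way shut, about 7 N near its free edge
- lid_hinge (a point): middle of the lid's hinge line, which runs along the case's x axis along the +y rim, 62 mm above the bench
- lid_edge (a point): middle of the free edge of the lid's outer face; moves with the lid. Shut, it is 198 mm from the hinge towards the case's -y and 55 mm above the hinge
- clamp_a (a joint): angle of the red clamp arm nearer the case's -x end, in rad: 0 is down, lying flat over the lid's top pointing to the case's +y; about 1.57 upright; up to 2.4 leaning outwards. A bar 90 mm long, 22 mm wide, 8 mm thick; friction (0.15 N m, about 2.5 N at its outer half) holds it where it is left
- clamp_a_hinge (a point): pivot of that clamp, 122 mm above the bench, 21 mm outside the case's -y wall; its axis runs along the case's x. Down, the arm's upper face is 4 mm above the pivot
- clamp_a_tip (a point): tip of that clamp arm, on its upper (outer) face, 90 mm from the pivot; moves with it
- clamp_b (a joint): angle of the red clamp arm nearer the case's +x end, in rad: 0 is down, lying flat over the lid's top pointing to the case's +y; about 1.57 upright; up to 2.4 leaning outwards. A bar 90 mm long, 22 mm wide, 8 mm thick; friction (0.15 N m, about 2.5 N at its outer half) holds it where it is left
- clamp_b_hinge (a point): pivot of that clamp, 122 mm above the bench, 21 mm outside the case's -y wall; its axis runs along the case's x. Down, the arm's upper face is 4 mm above the pivot
- clamp_b_tip (a point): tip of that clamp arm, on its upper (outer) face, 90 mm from the pivot; moves with it
- lens0: camera lens, standing upright: black barrel 56 mm in diameter and reaching 76 mm above its underside, with a red ring round it, low domed glass on top (86 mm high over all), on a heavy metal mount flange 68 mm in diameter and 12 mm thick; 0.2 to 0.42 kg, most of it low down. Origin at the centre of its underside, z up its axis. May be absent
- lens1: camera lens, standing upright: black barrel 56 mm in diameter and reaching 76 mm above its underside, with a yellow ring round it, low domed glass on top (86 mm high over all), on a heavy metal mount flange 68 mm in diameter and 12 mm thick; 0.2 to 0.42 kg, most of it low down. Origin at the centre of its underside, z up its axis. May be absent
- lens2: camera lens, standing upright: black barrel 56 mm in diameter and reaching 76 mm above its underside, with a blue ring round it, low domed glass on top (86 mm high over all), on a heavy metal mount flange 68 mm in diameter and 12 mm thick; 0.2 to 0.42 kg, most of it low down. Origin at the centre of its underside, z up its axis. May be absent
- lens3: camera lens, standing upright: black barrel 56 mm in diameter and reaching 76 mm above its underside, with a white ring round it, low domed glass on top (86 mm high over all), on a heavy metal mount flange 68 mm in diameter and 12 mm thick; 0.2 to 0.42 kg, most of it low down. Origin at the centre of its underside, z up its axis. May be absent
- battery: grey battery pack with a yellow top, 70 x 40 x 30 mm, origin at the centre of its underside; leave alone
- mug: red mug, 80 mm wide, 90 mm high, origin at the centre of its underside; leave alone
- driver: screwdriver 170 mm long lying along its x axis; leave alone
- camera_body: black camera body 70 x 130 x 85 mm, origin at the centre of its underside; leave alone
- jar: small jar with a white lid, 50 mm wide, 60 mm high, origin at the centre of its underside; leave alone
- blower: yellow dust blower, 60 mm wide, 100 mm high, origin at the centre of its underside; leave alone

How it is judged:
By the outcome, as a careful person would: the job done as asked, in the order asked, and still so for the second after the job is handed in, with the robot touching nothing.
Of lens0, lens1, lens2, lens3 only 3 to 4 are there at a start; the rules pass over those that are not, and their reading is None.
At some moment in a run one of lens0, lens1, lens2, lens3 may be knocked a few centimetres aside while the robot is not near it.
It also fails if it takes over 210 s, if anything falls off the work surface, if the arm or the gripper's body presses on something with over 40 N, if the wrist force passes 120 N, or if a joint passes its speed limit or range.

## Working session

There is one attempt and no reset: what is moved stays moved. The work goes in short steps, Python scripts to look and compute and a tool call to move; the robot and the scene stay as the last step left them, time stands still between calls to the robot, and variables do not carry over. Pictures are saved under pics/ and viewed, at most 14 in all, crops included, and the job is handed in when it is done.

Besides the shell and the picture viewer there is one more tool, called after "Emit:" as name(argument=value, ...), one argument or row to a line, values as JSON. play_rows: Moves the arm, as the interface text tells. Its arguments: {"type":"object","properties":{"linear":{"type":"array"},"twist":{"type":"array"},"hand":{"type":"number"},"squeeze":{"type":"number"}},"required":["linear","twist"]}

```bash
mkdir -p pics; ls
python3 - <<'E'
from station import sense, imaging, workorder, arm
import cv2, numpy as np
s=sense(); print({k:np.round(v,3).tolist() for k,v in s.items()}); print(arm.hold_point_z,[a for a in dir(arm) if a[0]!='_'])
for n in ("scene","top"):
    d=imaging.get_image(n); cv2.imwrite(f"pics/{n}0.png",d["frame"][:,:,::-1])
    R,t=np.array(d["R"]),np.array(d["t"]); print(n,np.round(d["intrinsics"],1).tolist(),np.round(R,3).tolist(),np.round(t,1).tolist(),"cam",np.round(-R.T@t))
E
```

```text
pics
{'clock': 0.0, 'q': [1.115, 0.381, 1.298, 0.0, 1.464, -0.215], 'qvel': [0.001, -0.001, 0.001, 0.001, 0.0, -0.0], 'joint_torque': [-0.0, -43.793, -22.456, 0.071, 0.035, -0.0], 'tcp_pos': [131.024, 533.876, 238.175], 'tool_rot': [-0.0, 0.12, 0.993, -0.001], 'force': [-0.232, 0.332, -0.13], 'torque': [0.05, -0.007, 0.011], 'grasp_force': 0.0, 'grip_width': 88.294}
18.700000000000003 ['PlanningError', 'hold_point_z']
scene [[558.6, 0.0, 317.3], [0.0, 558.6, 237.5], [0.0, 0.0, 1.0]] [[0.262, 0.965, -0.005], [0.541, -0.151, -0.828], [-0.799, 0.214, -0.561]] [-186.9, -178.0, 1810.3] cam [1593. -234.  868.]
top [[490.3, 0.0, 320.9], [0.0, 490.3, 240.0], [0.0, 0.0, 1.0]] [[0.016, -1.0, 0.024], [-0.992, -0.019, -0.124], [0.124, -0.021, -0.992]] [9.4, 539.6, 1239.0] cam [ 381.   46. 1296.]
```

View pics/scene0.png

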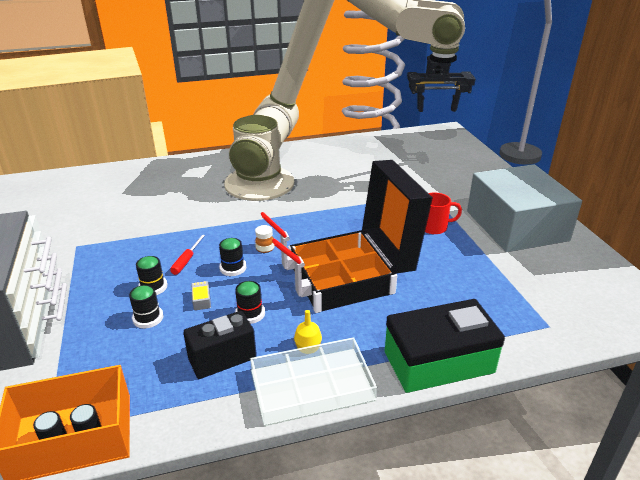

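View pics/top0.png

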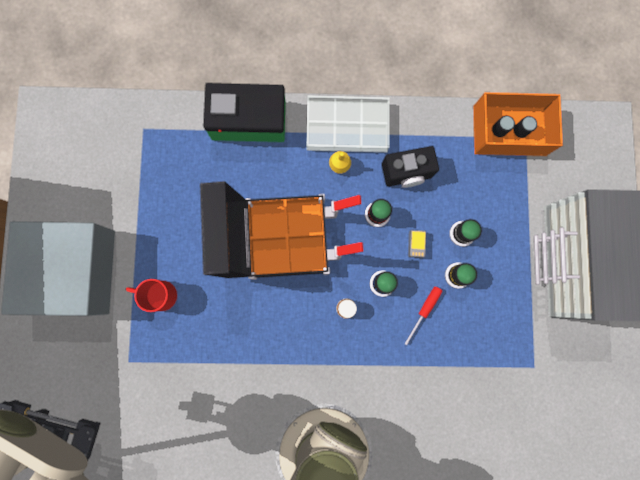

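The scene view shows four lenses (red, yellow, blue and white rings). In the top view their domes are at about (380,210), (468,230), (385,283) and (463,275). The case is at about (287,237), with its hinge side on the image left (+y) and its clamps on the right.

```bash
cat > h.py <<'E'
import numpy as np, cv2
from station import sense, imaging, workorder, arm
def get(n):
    d=imaging.get_image(n); d={k:np.array(v) for k,v in d.items()}; d["hsv"]=cv2.cvtColor(d["frame"],cv2.COLOR_RGB2HSV); return d
def ray(d,u,v):
    R,t=d["R"],d["t"]; w=R.T@np.linalg.inv(d["intrinsics"])@[u,v,1]; return -R.T@t, w/np.linalg.norm(w)
def onz(d,u,v,z):
    c,w=ray(d,u,v); return c+w*(z-c[2])/w[2]
def proj(d,X):
    p=d["intrinsics"]@(d["R"]@np.array(X,float)+d["t"]); return p[:2]/p[2]
def tri(d1,p1,d2,p2):
    A=np.zeros((3,3));b=np.zeros(3)
    for d,p in((d1,p1),(d2,p2)):
        c,w=ray(d,*p);P=np.eye(3)-np.outer(w,w);A+=P;b+=P@c
    return np.linalg.solve(A,b)
def blobs(d,lo,hi,amin=40):
    m=cv2.inRange(d["hsv"],np.array(lo),np.array(hi)); n,l,s,c=cv2.connectedComponentsWithStats(m)
    return [(c[i].round(1),s[i].tolist()) for i in range(1,n) if s[i][4]>=amin]
E
python3 - <<'E'
from h import *
T,S=get("top"),get("scene")
for n,d in(("T",T),("S",S)):
    for name,lo,hi in(("green",(55,80,25),(85,255,255)),("red",(0,180,120),(4,255,255)),("red2",(174,180,120),(180,255,255)),("orange",(8,180,80),(16,255,255))):
        print(n,name,[(c.tolist(),s) for c,s in blobs(d,lo,hi,25)])
c=T["frame"][165:310,185:405,::-1]; c=cv2.resize(c,None,fx=3.6,fy=3.6,interpolation=cv2.INTER_CUBIC); cv2.imwrite("pics/caseT.png",c)
c=S["frame"][150:320,225:435,::-1]; c=cv2.resize(c,None,fx=3.5,fy=3.5,interpolation=cv2.INTER_CUBIC); cv2.imwrite("pics/caseS.png",c)
E
```

```text
T green [([249.0, 134.9], [207, 98, 78, 44, 759]), ([380.8, 209.0], [372, 200, 19, 19, 285]), ([470.5, 229.4], [462, 220, 19, 19, 282]), ([465.8, 273.5], [457, 264, 19, 20, 289]), ([386.1, 282.1], [377, 273, 19, 19, 292])]
T red [([347.2, 202.5], [334, 196, 27, 14, 206]), ([349.6, 248.7], [337, 243, 26, 12, 204]), ([154.0, 294.5], [126, 280, 47, 31, 716]), ([430.3, 301.5], [420, 287, 22, 30, 261])]
T red2 []
T orange [([517.7, 123.3], [474, 93, 88, 62, 4421]), ([286.6, 235.6], [248, 197, 78, 77, 5349])]
S green [([229.9, 243.5], [220, 238, 20, 12, 183]), ([147.4, 262.1], [137, 256, 22, 13, 214]), ([247.5, 288.1], [237, 281, 22, 15, 254]), ([141.7, 292.4], [131, 285, 23, 15, 255]), ([439.6, 366.9], [385, 327, 117, 66, 3023])]
S red [([440.0, 213.2], [425, 193, 37, 41, 854]), ([272.9, 224.2], [261, 212, 25, 25, 122]), ([286.5, 251.0], [272, 239, 29, 25, 169]), ([181.0, 261.5], [171, 249, 21, 25, 240]), ([250.8, 307.5], [238, 303, 23, 8, 35])]
S red2 []
S orange [([178.3, 78.5], [94, 0, 184, 152, 11278]), ([340.4, 75.7], [287, 0, 101, 138, 7800]), ([393.8, 214.0], [380, 180, 29, 70, 1210]), ([340.6, 260.8], [295, 233, 96, 57, 3383]), ([264.2, 241.4], [256, 237, 17, 9, 98]), ([58.2, 401.0], [0, 366, 121, 82, 4868]), ([69.7, 448.9], [0, 370, 129, 110, 4861]), ([67.6, 427.3], [58, 413, 17, 22, 96])]
```

View pics/caseT.png

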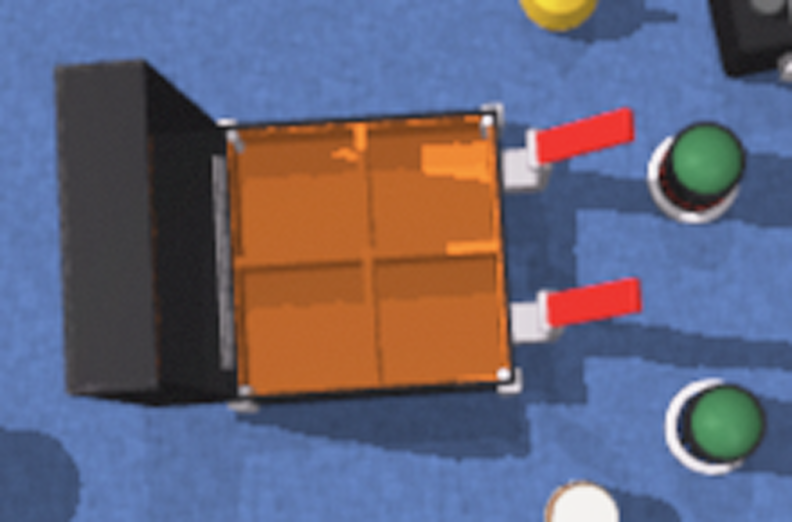

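View pics/caseS.png

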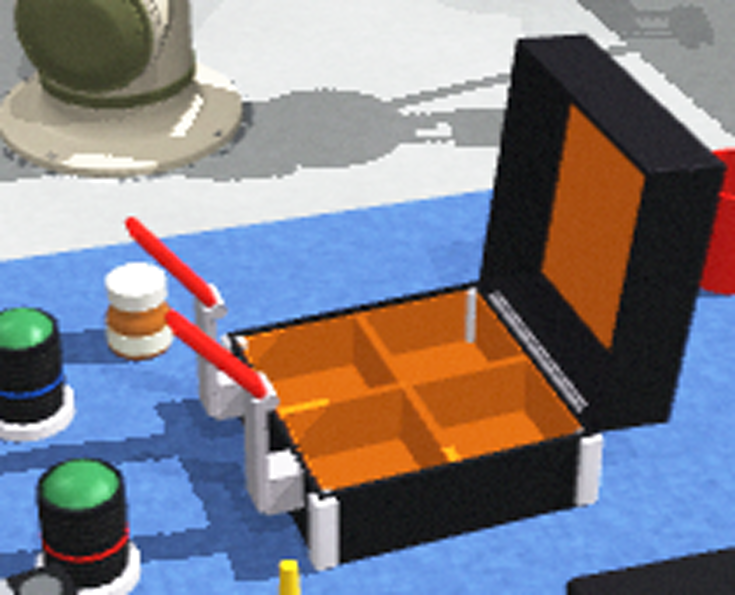

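The crops show the divider crossing at about px (287,237.5) in the top view and (340,259.5) in the scene view. The rim corners are clear, the yaw is about +3°, the clamps lean outwards, and the lid leans slightly back.

```bash
cat > loc.py <<'E'
from h import *
def lenses():
    T,S=get("top"),get("scene")
    g=lambda d:[c for c,s in blobs(d,(55,80,25),(85,255,255)) if 150<s[4]<400]
    out=[]
    for a in g(T):
        # dome centroid height ~79
        X=onz(T,*a,80); ps=[(np.hypot(*(proj(S,X)-b)),b) for b in g(S)]
        if ps:
            e,b=min(ps,key=lambda x:x[0]); out.append((X.round(1).tolist(),tri(T,a,S,b).round(1).tolist(),round(e,1)))
        else: out.append((X.round(1).tolist(),None,None))
    return T,S,out
E
python3 - <<'E'
from loc import *
T,S,o=lenses()
for r in o: print(r)
f=lambda x,y:(185+(x+.5)/3.6-.5,165+(y+.5)/3.6-.5)
g=lambda x,y:(225+(x+.5)/3.5-.5,150+(y+.5)/3.5-.5)
print("cross top",onz(T,*f(368,262),62),"tri",tri(T,f(368,262),S,g(403,384)), "scene",onz(S,*g(403,384),62))
C=[onz(T,*f(*p),62)[:2] for p in((222,125),(500,110),(515,383),(237,398))]
C=np.array(C);print(C.round(1),C.mean(0),[np.linalg.norm(C[i]-C[i-1]).round(1) for i in range(4)])
print("yaw",np.degrees([np.arctan2(*(C[0]-C[3])[::-1]),np.arctan2(*(C[1]-C[2])[::-1]),np.arctan2(*(C[0]-C[1])[::-1])-np.pi/2,np.arctan2(*(C[3]-C[2])[::-1])-np.pi/2]))
# clamp tips tri, lid free edge outer corners
print("clampA tip",tri(T,f(638,295),S,g(130,222)),"clampB tip",tri(T,f(632,125),S,g(170,317)))
print("lid top corners", tri(T,f(57,67),S,g(722,163)),tri(T,f(68,392),S,g(585,37)))
E
```

```text
([615.2, -130.7, 80.0], [615.9, -132.9, 75.2], np.float64(2.5))
([567.4, -357.6, 80.0], [568.1, -361.0, 75.1], np.float64(2.8))
([456.2, -343.3, 80.0], [456.3, -346.8, 75.0], np.float64(2.6))
([431.2, -143.7, 80.0], [431.1, -146.4, 75.1], np.float64(2.4))
cross top [540.66134491 105.68609337  62.        ] tri [541.35869381 105.14882496  54.77722297] scene [550.56168803 101.23519411  62.        ]
[[636.7 211.5]
 [651.7  14.4]
 [457.3   1. ]
 [443.5 194.4]] [547.29280661 105.31115999] [np.float64(193.9), np.float64(197.7), np.float64(194.9), np.float64(193.9)]
yaw [5.0529693  3.94901079 4.3411325  4.06805797]
clampA tip [505.28429725 -72.4408262  195.90112835] clampB tip [614.83516044 -68.26756094 192.04120965]
lid top corners [629.64689709 284.02779124 254.29684157] [435.26844315 269.18757965 251.12019156]
```

Run:
```python
from h import *
for n,roi in(("top",(225,180,120,110)),("scene",(290,225,105,75))):
    d=get(n); m=cv2.inRange(d["hsv"],np.array((5,150,60)),np.array((25,255,255))); z=np.zeros_like(m); x,y,w,h=roi; z[y:y+h,x:x+w]=m[y:y+h,x:x+w]
    z=cv2.morphologyEx(z,cv2.MORPH_OPEN,np.ones((3,3)))
    P=np.vstack([c for c in cv2.findContours(z,cv2.RETR_EXTERNAL,cv2.CHAIN_APPROX_NONE)[0] if len(c)>20]); hull=cv2.convexHull(P).reshape(-1,2)
    W=np.array([onz(d,u,v,62)[:2] for u,v in hull]).astype(np.float32)
    print(n,cv2.minAreaRect(W))
    q=cv2.approxPolyDP(hull.reshape(-1,1,2),6,True).reshape(-1,2); print(q.tolist(),[onz(d,u,v,62)[:2].round(1).tolist() for u,v in q])
```

```text
top ((546.6466064453125, 106.44039916992188), (189.2775115966797, 189.3224334716797), 4.62830114364624)
[[317, 197], [322, 270], [251, 271], [252, 201]] [[646.6, 31.1], [459.6, 15.3], [454.0, 193.4], [632.7, 196.9]]
scene ((539.6195678710938, 150.2775115966797), (196.95721435546875, 285.0255432128906), 4.906647205352783)
[[394, 225], [386, 274], [317, 289], [295, 252], [297, 245]] [[442.3, 285.0], [634.8, 188.5], [644.8, 18.4], [491.5, 3.4], [463.3, 15.3]]
```

Emit:
play_rows(
  linear=[
    [0, 0, -12],
    [0, 0, -12],
    [0, 0, -12],
    [0, 0, -12],
    [0, 0, -12],
    [0, 0, -12],
    [0, 0, -12],
    [0, 0, -12],
    [0, 0, -12],
    [0, 0, 0],
    [0, 0, 0],
  ],
  twist=[8, 8, 8, 8, 8, 8, 8, 8, 7.7, 0, 0],
  hand=88,
)

```text
clock: 1.5
tcp_pos: [131.1, 534.1, 346.3]
tool_rot: [0.0, 0.677, 0.736, -0.0]
force: [-0.4, 0.4, -0.4]
grip_width: 88.1
grasp_force: 0.0
```

```bash
cat > d.py <<'E'
from h import *
from scipy.spatial.transform import Rotation as Ro
import sys
def st():
    s=sense(); w,x,y,z=s["tool_rot"]; return s,Ro.from_quat([x,y,z,w]).as_matrix(),np.array(s["tcp_pos"])
def delta(X):
    s,M,p=st(); return (M.T@(np.array(X)-p)).round(1).tolist()
if __name__=="__main__":
    s,M,p=st(); print("t",s["clock"],"tcp",p.round(1),"yawY",np.degrees(np.arctan2(M[1,1],M[0,1])).round(1),"tilt",np.degrees(np.arccos(-M[2,2])).round(2),"q",np.round(s["q"],2),"F",np.round(s["force"],1),"w",s["grip_width"])
    a=[float(v) for v in sys.argv[1:]]
    for i in range(0,len(a),3): print(a[i:i+3],"->",delta(a[i:i+3]))
E
python3 d.py 480 340 345  431.2 -143.7 345
```

```text
t 1.5 tcp [131.1 534.1 346.3] yawY 4.7 tilt 0.02 q [1.11 0.33 1.07 0.   1.74 1.03] F [-0.4  0.4 -0.4] w 88.07155087546145
[480.0, 340.0, 345.0] -> [-222.0, 331.8, 1.3]
[431.2, -143.7, 345.0] -> [-700.1, 243.4, 1.5]
```

Emit:
play_rows(
  linear=[
    [-22, 33, 0],
    [-22, 33, 0],
    [-22, 33, 0],
    [-22, 33, 0],
    [-22, 33, 0],
    [-22, 33, 0],
    [-22, 33, 0],
    [-22, 33, 0],
    [-22, 33, 0],
    [-22, 33, 0],
  ],
  twist=[0, 0, 0, 0, 0, 0, 0, 0, 0, 0],
)

```text
clock: 2.5
tcp_pos: [478.6, 339.6, 345.8]
tool_rot: [-0.0, 0.678, 0.735, -0.001]
force: [0.1, 0.1, 0.5]
grip_width: 87.8
grasp_force: 0.0
```

Emit:
play_rows(
  linear=[
    [-40, -8, 0],
    [-40, -8, 0],
    [-40, -8, 0],
    [-40, -8, 0],
    [-40, -8, 0],
    [-40, -8, 0],
    [-40, -8, 0],
    [-40, -8, 0],
    [-40, -8, 0],
    [-40, -8, 0],
    [-40, -8, 0],
    [-40, 0, 0],
  ],
  twist=[0, 0, 0, 0, 0, 0, 0, 0, 0, 0, 0, 0],
)

```text
clock: 3.7
tcp_pos: [426.4, -146.2, 346.3]
tool_rot: [-0.0, 0.678, 0.735, -0.0]
force: [0.5, 0.0, 0.7]
grip_width: 87.7
grasp_force: 0.0
```

```bash
python3 - <<'E'
from loc import *
T,S,o=lenses()
for r in o: print(r)
E
python3 d.py 431.2 -143.7 160 431.2 -143.7 54
```

```text
([615.2, -130.4, 80.0], [615.8, -132.9, 75.2], np.float64(2.6))
([567.4, -357.6, 80.0], [568.1, -361.0, 75.1], np.float64(2.8))
t 3.8 tcp [ 427.2 -148.3  345.3] yawY 4.4 tilt 0.13 q [-0.6   0.15  1.32 -0.    1.68 -0.67] F [ 0.5 -0.4 -0.3] w 87.96902516613191
[431.2, -143.7, 160.0] -> [4.1, 4.8, 185.3]
[431.2, -143.7, 54.0] -> [4.0, 5.0, 291.3]
```

Emit:
play_rows(
  linear=[
    [4, 5, 25],
    [0, 0, 25],
    [0, 0, 25],
    [0, 0, 25],
    [0, 0, 25],
    [0, 0, 25],
    [0, 0, 25],
    [0, 0, 25],
    [0, 0, 20],
    [0, 0, 15],
    [0, 0, 0],
    [0, 0, 0],
  ],
  twist=[0, 0, 0, 0, 0, 0, 0, 0, 0, 0, 0, 0],
)

```text
clock: 5.0
tcp_pos: [432.0, -139.9, 111.9]
tool_rot: [-0.0, 0.678, 0.735, -0.0]
force: [-0.1, -1.1, -0.1]
grip_width: 87.9
grasp_force: 0.0
```

```bash
python3 d.py 431.2 -143.7 54
python3 - <<'E'
from h import *
d=get("scene"); c=d["frame"][120:330,100:370,::-1]; cv2.imwrite("pics/g1.png",cv2.resize(c,None,fx=2.8,fy=2.8,interpolation=cv2.INTER_CUBIC))
p=np.array(sense()["tcp_pos"]); print((proj(d,p)-[100,120])*2.8)
E
```

```text
t 5.0 tcp [ 432.  -139.9  111.9] yawY 4.6 tilt 0.03 q [-0.57  0.37  1.75  0.    1.03 -0.66] F [-0.1 -1.1 -0.1] w 87.90394492269489
[431.2, -143.7, 54.0] -> [-3.7, -1.1, 57.9]
[369.52369372 310.69074248]
```

View pics/g1.png

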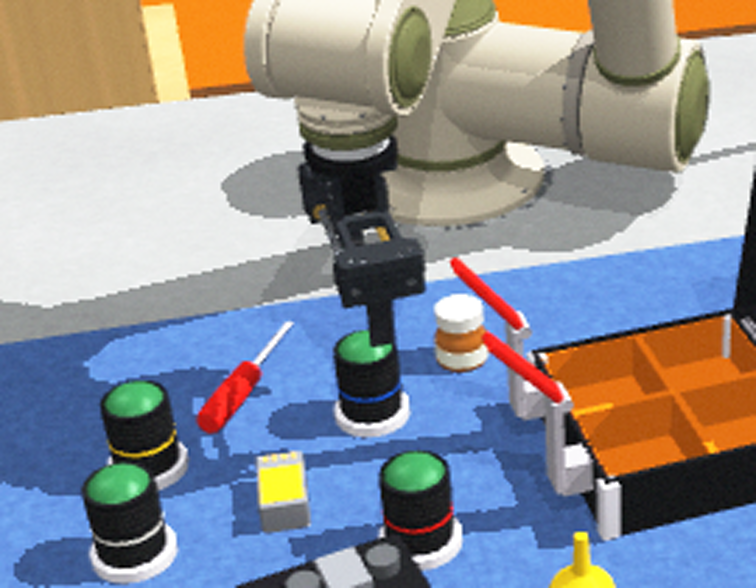

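The near finger is over the blue lens, at crop (380,330), with the dome at (366,345). It sits about 4 mm off in y, so I'll correct that, descend and grasp.

Emit:
play_rows(
  linear=[
    [-4, -1, 10],
    [0, 0, 10],
    [0, 0, 10],
    [0, 0, 10],
    [0, 0, 10],
    [0, 0, 8],
    [0, 0, 0],
    [0, 0, 0],
    [0, 0, 0],
  ],
  twist=[0, 0, 0, 0, 0, 0, 0, 0, 0],
)

```text
clock: 5.95
tcp_pos: [431.6, -144.5, 54.0]
tool_rot: [0.0, 0.679, 0.734, 0.0]
force: [-0.8, 0.1, 0.3]
grip_width: 88.1
grasp_force: 0.0
```

Emit:
play_rows(
  linear=[
    [0, 0, 0],
    [0, 0, 0],
    [0, 0, 0],
    [0, 0, 0],
    [0, 0, 0],
    [0, 0, 0],
    [0, 0, 0],
    [0, 0, 0],
    [0, 0, 0],
    [0, 0, 0],
  ],
  twist=[0, 0, 0, 0, 0, 0, 0, 0, 0, 0],
  hand=45,
  squeeze=30,
)

```text
clock: 6.95
tcp_pos: [431.5, -144.5, 53.8]
tool_rot: [0.0, 0.679, 0.734, 0.0]
force: [1.3, 0.1, 1.2]
grip_width: 55.5
grasp_force: 30.0
```

Emit:
play_rows(
  linear=[
    [0, 0, -5],
    [0, 0, -10],
    [0, 0, -20],
    [0, 0, -25],
    [0, 0, -25],
    [0, 0, -25],
    [0, 0, -25],
    [0, 0, -25],
    [0, 0, -25],
    [0, 0, -20],
    [0, 0, -15],
    [0, 0, 0],
  ],
  twist=[0, 0, 0, 0, 0, 0, 0, 0, 0, 0, 0, 0],
)

```text
clock: 8.15
tcp_pos: [431.5, -144.5, 275.7]
tool_rot: [0.002, 0.679, 0.734, 0.0]
force: [0.3, -0.1, -2.5]
grip_width: 55.1
grasp_force: 30.0
```

```bash
python3 d.py 494.9 150.5 275; python3 -c "
from loc import *
for r in lenses()[2]: print(r)"
```

```text
t 8.15 tcp [ 431.5 -144.5  275.7] yawY 4.5 tilt 0.19 q [-0.58  0.18  1.47 -0.    1.48 -0.66] F [ 0.3 -0.1 -2.5] w 55.13346684367833
[494.9, 150.5, 275.0] -> [289.1, 86.4, 0.3]
([615.2, -130.4, 80.0], [615.8, -132.9, 75.2], np.float64(2.6))
([567.4, -357.4, 80.0], [568.1, -360.8, 75.0], np.float64(2.9))
```

Emit:
play_rows(
  linear=[
    [15, 4, 0],
    [30, 9, 0],
    [32, 10, 0],
    [32, 10, 0],
    [32, 10, 0],
    [32, 10, 0],
    [32, 10, 0],
    [32, 10, 0],
    [30, 9, 0],
    [22, 4, 0],
    [0, 0, 0],
    [0, 0, 0],
  ],
  twist=[0, 0, 0, 0, 0, 0, 0, 0, 0, 0, 0, 0],
)

```text
clock: 9.45
tcp_pos: [493.9, 150.4, 272.7]
tool_rot: [-0.001, 0.678, 0.735, -0.001]
force: [-0.7, -0.6, -4.0]
grip_width: 55.4
grasp_force: 30.0
```

```bash
python3 d.py 494.9 150.5 130;  python3 - <<'E'
from h import *
d=get("scene"); c=d["frame"][100:330,230:440,::-1]; cv2.imwrite("pics/g2.png",cv2.resize(c,None,fx=2.6,fy=2.6,interpolation=cv2.INTER_CUBIC))
E
```

```text
t 9.45 tcp [493.9 150.4 272.7] yawY 4.6 tilt 0.13 q [ 0.07  0.3   1.32 -0.    1.52 -0.01] F [-0.7 -0.6 -4. ] w 55.407596820277085
[494.9, 150.5, 130.0] -> [0.1, 1.3, 142.7]
```

View pics/g2.png

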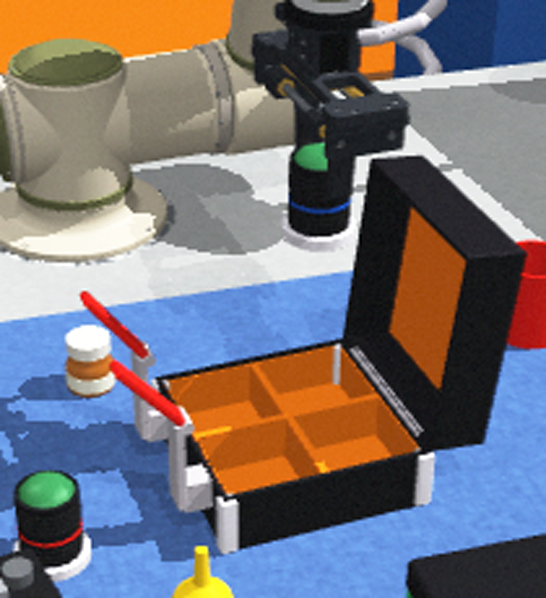

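The lens hangs upright over the case at crop (320,190) and is clear of the lid. I'll descend.

Emit:
play_rows(
  linear=[
    [0, 1, 15],
    [0, 0, 25],
    [0, 0, 25],
    [0, 0, 25],
    [0, 0, 25],
    [0, 0, 20],
    [0, 0, 18],
    [0, 0, 15],
    [0, 0, 12],
    [0, 0, 8],
    [0, 0, 5],
    [0, 0, 0],
  ],
  twist=[0, 0, 0, 0, 0, 0, 0, 0, 0, 0, 0, 0],
)

```text
clock: 10.7
tcp_pos: [495.3, 150.1, 80.5]
tool_rot: [-0.0, 0.679, 0.734, -0.0]
force: [-0.1, -0.1, -3.4]
grip_width: 55.0
grasp_force: 30.0
```

```bash
python3 d.py 494.9 150.5 69
```

```text
t 10.7 tcp [495.3 150.1  80.5] yawY 4.5 tilt 0.04 q [ 0.07  0.5   1.62 -0.    1.02 -0.01] F [-0.1 -0.1 -3.4] w 54.99599823212667
[494.9, 150.5, 69.0] -> [0.4, -0.3, 11.5]
```

Emit:
play_rows(
  linear=[
    [0, 0, 1],
    [0, 0, 1],
    [0, 0, 1],
    [0, 0, 1],
    [0, 0, 1],
    [0, 0, 1],
    [0, 0, 1],
    [0, 0, 1],
    [0, 0, 1],
    [0, 0, 0],
  ],
  twist=[0, 0, 0, 0, 0, 0, 0, 0, 0, 0],
)

```text
clock: 11.7
tcp_pos: [495.3, 150.5, 71.6]
tool_rot: [-0.0, 0.679, 0.734, -0.0]
force: [0.8, 0.7, -2.7]
grip_width: 56.0
grasp_force: 30.0
```

Emit:
play_rows(
  linear=[
    [0, 0, 1],
    [0, 0, 0.5],
    [0, 0, 0.5],
    [0, 0, 0],
  ],
  twist=[0, 0, 0, 0],
)

```text
clock: 12.1
tcp_pos: [495.4, 150.5, 69.7]
tool_rot: [-0.0, 0.679, 0.734, -0.0]
force: [-0.2, 0.1, -2.4]
grip_width: 55.2
grasp_force: 30.0
```

Emit:
play_rows(
  linear=[
    [0, 0, 0.5],
    [0, 0, 0.5],
    [0, 0, 0],
    [0, 0, 0],
  ],
  twist=[0, 0, 0, 0],
)

```text
clock: 12.5
tcp_pos: [495.4, 150.6, 68.9]
tool_rot: [0.0, 0.679, 0.734, 0.0]
force: [-0.8, 0.6, -0.2]
grip_width: 55.3
grasp_force: 30.0
```

Emit:
play_rows(
  linear=[
    [0, 0, 0.4],
    [0, 0, 0],
    [0, 0, 0],
  ],
  twist=[0, 0, 0],
)

```text
clock: 12.8
tcp_pos: [495.5, 150.6, 68.8]
tool_rot: [0.0, 0.679, 0.734, 0.0]
force: [-0.9, 0.7, 5.6]
grip_width: 55.5
grasp_force: 30.0
```

Emit:
play_rows(
  linear=[
    [0, 0, 0],
    [0, 0, 0],
    [0, 0, 0],
    [0, 0, 0],
    [0, 0, 0],
    [0, 0, -5],
    [0, 0, -15],
    [0, 0, -25],
    [0, 0, -25],
    [0, 0, -30],
    [0, 0, -30],
    [0, 0, -30],
  ],
  twist=[0, 0, 0, 0, 0, 0, 0, 0, 0, 0, 0, 0],
  hand=78,
)

```text
clock: 14.0
tcp_pos: [495.1, 150.5, 230.0]
tool_rot: [0.0, 0.679, 0.734, 0.0]
force: [0.1, -0.4, -0.2]
grip_width: 78.2
grasp_force: 0.0
```

Emit:
play_rows(
  linear=[
    [-10, 0, -30],
    [-30, 0, -30],
    [-40, 0, 0],
    [-40, 0, 0],
    [-40, 0, 0],
    [-40, 0, 0],
    [-40, 0, 0],
    [-30, 0, 0],
    [-15, 0, 0],
    [0, 0, 0],
  ],
  twist=[0, 0, 0, 0, 0, 0, 0, 0, 0, 0],
  hand=88,
)

```text
clock: 15.0
tcp_pos: [517.7, -134.6, 288.3]
tool_rot: [-0.0, 0.68, 0.734, -0.0]
force: [-0.9, -0.2, -0.6]
grip_width: 87.8
grasp_force: 0.0
```

```bash
python3 -c "
from loc import *
for r in lenses()[2]: print(r)"; python3 d.py 615.2 -130.4 110 456.2 -343.3 110
```

```text
([564.3, -366.2, 80.0], [565.3, -365.4, 74.5], np.float64(3.0))
([496.2, 151.1, 80.0], [494.7, 148.4, 90.6], np.float64(4.1))
([455.7, -343.6, 80.0], [455.8, -347.1, 74.7], np.float64(2.7))
t 15.1 tcp [ 517.7 -132.6  288.5] yawY 4.5 tilt 0.02 q [-0.47  0.32  1.24  0.    1.58 -0.55] F [-0.4  0.8  0.5] w 87.96589374733364
[615.2, -130.4, 110.0] -> [-5.6, 97.4, 178.5]
[456.2, -343.3, 110.0] -> [-205.3, -77.9, 178.4]
```

Emit:
play_rows(
  linear=[
    [-2, 20, 20],
    [0, 30, 25],
    [0, 30, 25],
    [0, 15, 25],
    [0, 2, 20],
    [0, 0, 20],
    [0, 0, 15],
    [0, 0, 10],
    [0, 0, 0],
    [0, 0, 0],
  ],
  twist=[0, 0, 0, 0, 0, 0, 0, 0, 0, 0],
)

```text
clock: 16.1
tcp_pos: [614.9, -127.4, 129.1]
tool_rot: [0.0, 0.679, 0.735, 0.0]
force: [-1.0, 0.7, -0.1]
grip_width: 88.2
grasp_force: 0.0
```

```bash
python3 -c "
from loc import *
T,S,o=lenses()
for r in o: print(r)
for c,s in blobs(S,(55,80,25),(85,255,255)): print(c,s,onz(S,*c,80).round(1))
p=np.array(sense()['tcp_pos']);c=S['frame'][140:350,110:380,::-1]; cv2.imwrite('pics/g3.png',cv2.resize(c,None,fx=2.8,fy=2.8,interpolation=cv2.INTER_CUBIC))
"; python3 d.py 615.2 -130.4 54
```

```text
([567.2, -357.6, 80.0], [567.9, -361.0, 74.9], np.float64(2.9))
([492.3, 160.2, 80.0], [490.4, 157.3, 96.2], np.float64(5.8))
([455.7, -343.6, 80.0], [455.8, -346.9, 75.0], np.float64(2.6))
[353.8 231.1] [344, 226, 20, 11, 178] [467.2 164.   80. ]
[147.4 262.1] [137, 256, 22, 13, 217] [ 462.1 -347.8   80. ]
[247.4 288.2] [237, 281, 22, 15, 245] [ 621.9 -135.3   80. ]
[141.8 292.3] [131, 285, 23, 15, 265] [ 573.7 -361.8   80. ]
[439.6 366.9] [385, 327, 117, 66, 3023] [947.9 174.   80. ]
t 16.2 tcp [ 615.  -127.8  129.4] yawY 4.5 tilt 0.1 q [-0.39  0.61  1.23  0.    1.3  -0.47] F [0.2 0.9 0.6] w 88.00590405053374
[615.2, -130.4, 54.0] -> [-2.6, -0.1, 75.4]
```

View pics/g3.png

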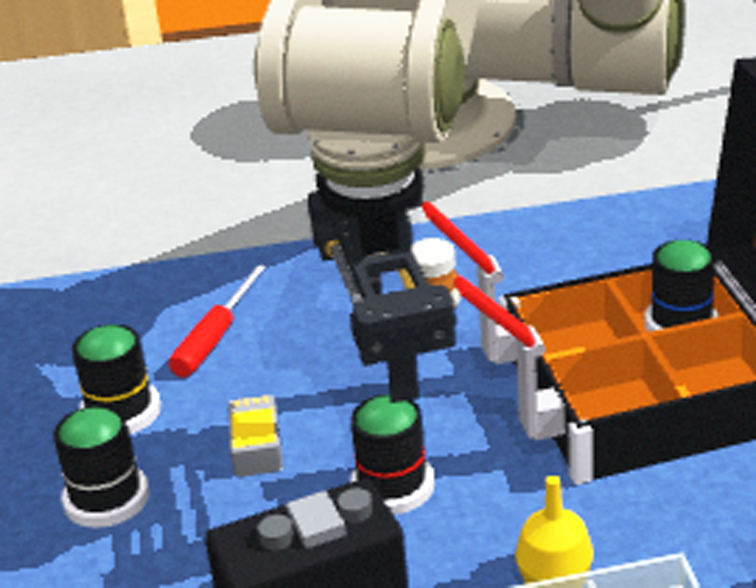

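The red lens at crop (387,450) is unmoved and the blue lens is in its well at (682,290). The gripper is clear of clamp B, so I'll descend.

Emit:
play_rows(
  linear=[
    [-2.5, 0, 12],
    [0, 0, 12],
    [0, 0, 12],
    [0, 0, 12],
    [0, 0, 12],
    [0, 0, 10],
    [0, 0, 5],
    [0, 0, 0],
    [0, 0, 0],
  ],
  twist=[0, 0, 0, 0, 0, 0, 0, 0, 0],
)

```text
clock: 17.1
tcp_pos: [615.0, -130.5, 53.6]
tool_rot: [0.0, 0.679, 0.734, 0.0]
force: [0.2, -0.3, -0.0]
grip_width: 87.8
grasp_force: 0.0
```

Emit:
play_rows(
  linear=[
    [0, 0, 0],
    [0, 0, 0],
    [0, 0, 0],
    [0, 0, 0],
    [0, 0, 0],
    [0, 0, 0],
    [0, 0, 0],
    [0, 0, 0],
  ],
  twist=[0, 0, 0, 0, 0, 0, 0, 0],
  hand=45,
)

```text
clock: 17.9
tcp_pos: [615.2, -130.5, 53.6]
tool_rot: [0.0, 0.679, 0.734, 0.0]
force: [2.5, 0.3, 3.1]
grip_width: 55.4
grasp_force: 30.0
```

Emit:
play_rows(
  linear=[
    [0, 0, -5],
    [0, 0, -10],
    [0, 0, -20],
    [0, 0, -25],
    [0, 0, -25],
    [0, 0, -25],
    [0, 0, -25],
    [0, 0, -25],
    [0, 0, -25],
    [0, 0, -20],
    [0, 0, -15],
    [0, 0, 0],
  ],
  twist=[0, 0, 0, 0, 0, 0, 0, 0, 0, 0, 0, 0],
)

```text
clock: 19.1
tcp_pos: [614.9, -130.5, 275.7]
tool_rot: [0.002, 0.679, 0.734, 0.001]
force: [-0.5, 0.6, -3.5]
grip_width: 55.2
grasp_force: 30.0
```

```bash
python3 d.py 590.7 158.1 275
```

```text
t 19.1 tcp [ 614.9 -130.5  275.7] yawY 4.5 tilt 0.2 q [-0.4   0.5   0.99 -0.    1.65 -0.48] F [-0.5  0.6 -3.5] w 55.17006534806311
[590.7, 158.1, 275.0] -> [289.6, -1.5, 0.2]
```

Emit:
play_rows(
  linear=[
    [15, 0, 0],
    [30, 0, 0],
    [32, 0, 0],
    [32, 0, 0],
    [32, 0, 0],
    [32, 0, 0],
    [32, 0, 0],
    [32, 0, 0],
    [30, -1, 0],
    [22.5, -0.5, 0],
    [0, 0, 0],
    [0, 0, 0],
  ],
  twist=[0, 0, 0, 0, 0, 0, 0, 0, 0, 0, 0, 0],
)

```text
clock: 20.3
tcp_pos: [589.9, 158.7, 272.4]
tool_rot: [-0.001, 0.678, 0.735, -0.001]
force: [0.3, -1.2, -3.8]
grip_width: 55.0
grasp_force: 30.0
```

```bash
python3 d.py 590.7 158.1 80;python3 -c "
from loc import *
for r in lenses()[2]: print(r)"
```

```text
t 20.3 tcp [589.9 158.7 272.4] yawY 4.6 tilt 0.12 q [ 0.07  0.47  1.05 -0.    1.62 -0.01] F [ 0.3 -1.2 -3.8] w 54.998328762057
[590.7, 158.1, 80.0] -> [-0.6, 1.2, 192.4]
([567.4, -357.6, 80.0], [568.1, -361.0, 75.1], np.float64(2.8))
([455.9, -342.8, 80.0], [456.0, -346.4, 75.0], np.float64(2.7))
```

Emit:
play_rows(
  linear=[
    [-0.5, 1, 15],
    [0, 0, 25],
    [0, 0, 25],
    [0, 0, 25],
    [0, 0, 25],
    [0, 0, 20],
    [0, 0, 18],
    [0, 0, 15],
    [0, 0, 12],
    [0, 0, 8],
    [0, 0, 4],
    [0, 0, 0],
  ],
  twist=[0, 0, 0, 0, 0, 0, 0, 0, 0, 0, 0, 0],
)

```text
clock: 21.6
tcp_pos: [591.7, 157.4, 81.2]
tool_rot: [-0.0, 0.679, 0.734, -0.0]
force: [0.2, -0.4, -3.3]
grip_width: 55.1
grasp_force: 30.0
```

Emit:
play_rows(
  linear=[
    [0, 0, 1],
    [0, 0, 1],
    [0, 0, 1],
    [0, 0, 1],
    [0, 0, 1],
    [0, 0, 1],
    [0, 0, 1],
    [0, 0, 1],
    [0, 0, 0.5],
    [0, 0, 0.5],
    [0, 0, 0],
  ],
  twist=[0, 0, 0, 0, 0, 0, 0, 0, 0, 0, 0],
)

```text
clock: 22.7
tcp_pos: [591.6, 157.6, 72.3]
tool_rot: [-0.0, 0.679, 0.734, -0.0]
force: [0.0, 0.4, -3.7]
grip_width: 55.4
grasp_force: 30.0
```

Emit:
play_rows(
  linear=[
    [0, 0, 0.8],
    [0, 0, 0.8],
    [0, 0, 0.8],
    [0, 0, 0.6],
    [0, 0, 0.3],
    [0, 0, 0],
    [0, 0, 0],
  ],
  twist=[0, 0, 0, 0, 0, 0, 0],
)

```text
clock: 23.4
tcp_pos: [591.6, 157.6, 69.0]
tool_rot: [-0.0, 0.679, 0.734, -0.0]
force: [-0.5, 0.4, -3.0]
grip_width: 55.4
grasp_force: 30.0
```

Emit:
play_rows(
  linear=[
    [0, 0, 0.4],
    [0, 0, 0.4],
    [0, 0, 0],
    [0, 0, 0],
  ],
  twist=[0, 0, 0, 0],
)

```text
clock: 23.8
tcp_pos: [591.7, 157.6, 68.6]
tool_rot: [0.0, 0.679, 0.734, 0.0]
force: [-0.5, -1.1, 0.7]
grip_width: 55.3
grasp_force: 30.0
```

Emit:
play_rows(
  linear=[
    [0, 0, 0],
    [0, 0, 0],
    [0, 0, 0],
    [0, 0, 0],
    [0, 0, 0],
    [0, 0, -5],
    [0, 0, -15],
    [0, 0, -25],
    [0, 0, -25],
    [0, 0, -30],
    [0, 0, -30],
    [0, 0, -30],
  ],
  twist=[0, 0, 0, 0, 0, 0, 0, 0, 0, 0, 0, 0],
  hand=78,
)

```text
clock: 25.0
tcp_pos: [591.4, 157.6, 230.0]
tool_rot: [0.0, 0.679, 0.734, 0.0]
force: [0.2, -0.4, -0.3]
grip_width: 77.7
grasp_force: 0.0
```

Emit:
play_rows(
  linear=[
    [-10, -2, -30],
    [-30, -10, -30],
    [-42, -16, 0],
    [-45, -17, 0],
    [-45, -17, 0],
    [-45, -17, 0],
    [-45, -17, 0],
    [-45, -17, 0],
    [-45, -17, 0],
    [-45, -17, 0],
    [-45, -17, 0],
    [-46, -10, 0],
  ],
  twist=[0, 0, 0, 0, 0, 0, 0, 0, 0, 0, 0, 0],
  hand=88,
)

```text
clock: 26.2
tcp_pos: [455.2, -344.2, 289.1]
tool_rot: [0.0, 0.679, 0.734, -0.0]
force: [1.0, 0.1, 0.6]
grip_width: 88.2
grasp_force: 0.0
```

Emit:
play_rows(
  linear=[
    [0, 0, 30],
    [0, 0, 35],
    [0, 0, 35],
    [0, 0, 30],
    [0, 0, 20],
    [0, 0, 10],
    [0, 0, 0],
    [0, 0, 0],
  ],
  twist=[0, 0, 0, 0, 0, 0, 0, 0],
)

```text
clock: 27.0
tcp_pos: [456.9, -342.9, 129.4]
tool_rot: [0.001, 0.679, 0.734, -0.0]
force: [-0.2, -0.2, 0.4]
grip_width: 87.9
grasp_force: 0.0
```

```bash
python3 d.py 455.9 -343 54;python3 -c "
from loc import *
T,S,o=lenses()
for r in o: print(r)
for c,s in blobs(S,(55,80,25),(85,255,255)): print(c,s,onz(S,*c,80).round(1))
"
```

```text
t 27.0 tcp [ 456.9 -342.9  129.4] yawY 4.5 tilt 0.1 q [-0.85  0.52  1.41  0.    1.22 -0.93] F [-0.2 -0.2  0.4] w 87.94927512484443
[455.9, -343.0, 54.0] -> [0.1, -1.0, 75.4]
([593.6, 157.9, 80.0], [591.2, 155.2, 90.6], np.float64(4.4))
([484.0, 163.4, 80.0], [482.6, 160.5, 90.6], np.float64(4.0))
[353.8 231.1] [344, 226, 20, 11, 178] [467.2 164.   80. ]
[366.1 255.9] [356, 250, 21, 13, 213] [577.4 158.5  80. ]
[147.3 262.1] [137, 256, 22, 13, 213] [ 462.1 -348.    80. ]
[141.7 292.3] [131, 285, 23, 15, 259] [ 573.6 -362.    80. ]
[439.6 366.9] [385, 327, 117, 66, 3022] [947.9 174.   80. ]
```

The blue lens was nudged inside its own well by about 12 mm. It's still upright and seated. Next is the yellow lens.

Emit:
play_rows(
  linear=[
    [0, -1, 12],
    [0, 0, 12],
    [0, 0, 12],
    [0, 0, 12],
    [0, 0, 12],
    [0, 0, 10],
    [0, 0, 5],
    [0, 0, 0],
    [0, 0, 0],
  ],
  twist=[0, 0, 0, 0, 0, 0, 0, 0, 0],
)

```text
clock: 28.0
tcp_pos: [455.7, -342.8, 53.5]
tool_rot: [0.0, 0.679, 0.734, -0.0]
force: [0.2, 0.2, 0.6]
grip_width: 88.3
grasp_force: 0.0
```

Emit:
play_rows(
  linear=[
    [0, 0, 0],
    [0, 0, 0],
    [0, 0, 0],
    [0, 0, 0],
    [0, 0, 0],
    [0, 0, 0],
    [0, 0, 0],
    [0, 0, 0],
  ],
  twist=[0, 0, 0, 0, 0, 0, 0, 0],
  hand=45,
)

```text
clock: 28.8
tcp_pos: [455.7, -342.7, 53.4]
tool_rot: [0.0, 0.679, 0.734, 0.0]
force: [1.8, 0.3, 3.1]
grip_width: 55.1
grasp_force: 30.0
```

Emit:
play_rows(
  linear=[
    [0, 0, -5],
    [0, 0, -10],
    [0, 0, -20],
    [0, 0, -25],
    [0, 0, -25],
    [0, 0, -25],
    [0, 0, -25],
    [0, 0, -25],
    [0, 0, -25],
    [0, 0, -20],
    [0, 0, -15],
    [0, 0, 0],
  ],
  twist=[0, 0, 0, 0, 0, 0, 0, 0, 0, 0, 0, 0],
)

```text
clock: 30.0
tcp_pos: [455.6, -342.8, 275.6]
tool_rot: [0.002, 0.679, 0.734, -0.0]
force: [0.4, 0.3, -2.3]
grip_width: 55.1
grasp_force: 30.0
```

```bash
python3 d.py 502.5 54.7 275
```

```text
t 30.0 tcp [ 455.6 -342.8  275.6] yawY 4.5 tilt 0.22 q [-0.85  0.39  1.17 -0.    1.57 -0.93] F [ 0.4  0.3 -2.3] w 55.085702945482055
[502.5, 54.7, 275.0] -> [392.6, 77.9, -0.5]
```

Emit:
play_rows(
  linear=[
    [15, 3, 0],
    [30, 6, 0],
    [40, 8, 0],
    [42, 9, 0],
    [42, 9, 0],
    [42, 9, 0],
    [42, 9, 0],
    [42, 9, 0],
    [42, 8, 0],
    [35, 5, 0],
    [20.5, 3, 0],
    [0, 0, 0],
  ],
  twist=[0, 0, 0, 0, 0, 0, 0, 0, 0, 0, 0, 0],
)

```text
clock: 31.2
tcp_pos: [501.2, 57.9, 272.2]
tool_rot: [-0.001, 0.677, 0.736, -0.0]
force: [-0.5, 0.2, -2.6]
grip_width: 54.9
grasp_force: 30.0
```

Emit:
play_rows(
  linear=[
    [0, 0, 0],
    [0, 0, 15],
    [0, 0, 25],
    [0, 0, 25],
    [0, 0, 25],
    [0, 0, 15],
    [0, 0, 5],
    [0, 0, 0],
    [0, 0, 0],
  ],
  twist=[0, 0, 0, 0, 0, 0, 0, 0, 0],
)

```text
clock: 32.1
tcp_pos: [502.7, 54.4, 164.0]
tool_rot: [0.001, 0.679, 0.734, 0.0]
force: [1.3, 0.1, -2.9]
grip_width: 55.8
grasp_force: 30.0
```

```bash
python3 d.py 502.5 54.7 80;python3 -c "
from loc import *
T,S,o=lenses()
for r in o: print(r)
for c,s in blobs(S,(55,80,25),(85,255,255)): print(c,s,onz(S,*c,80).round(1))
"
```

```text
t 32.1 tcp [502.7  54.4 164. ] yawY 4.5 tilt 0.07 q [-0.13  0.37  1.54 -0.    1.22 -0.2 ] F [ 1.3  0.1 -2.9] w 55.79582754784511
[502.5, 54.7, 80.0] -> [0.3, -0.3, 84.0]
([596.0, 163.3, 80.0], [592.6, 157.6, 91.5], np.float64(6.1))
([567.4, -357.4, 80.0], [568.1, -361.0, 75.0], np.float64(3.0))
([485.8, 172.3, 80.0], [483.2, 165.0, 90.8], np.float64(6.4))
[308.4 209.3] [303, 204, 13, 11, 82] [332.   78.9  80. ]
[353.8 231.1] [344, 226, 20, 11, 177] [467.2 164.   80. ]
[366.1 255.9] [356, 250, 21, 13, 214] [577.4 158.5  80. ]
[141.7 292.3] [131, 285, 23, 15, 256] [ 573.6 -362.    80. ]
[439.6 366.9] [385, 327, 117, 66, 3020] [947.9 174.   80. ]
```

Emit:
play_rows(
  linear=[
    [0, 0, 15],
    [0, 0, 18],
    [0, 0, 15],
    [0, 0, 12],
    [0, 0, 10],
    [0, 0, 8],
    [0, 0, 4],
    [0, 0, 1],
    [0, 0, 0],
    [0, 0, 0],
  ],
  twist=[0, 0, 0, 0, 0, 0, 0, 0, 0, 0],
)

```text
clock: 33.2
tcp_pos: [502.7, 54.8, 80.7]
tool_rot: [0.0, 0.679, 0.734, 0.0]
force: [0.8, 0.0, -2.8]
grip_width: 55.3
grasp_force: 30.0
```

Emit:
play_rows(
  linear=[
    [0, 0, 1],
    [0, 0, 1],
    [0, 0, 1],
    [0, 0, 1],
    [0, 0, 1],
    [0, 0, 1],
    [0, 0, 1],
    [0, 0, 1],
    [0, 0, 1],
    [0, 0, 1],
    [0, 0, 0.5],
    [0, 0, 0],
  ],
  twist=[0, 0, 0, 0, 0, 0, 0, 0, 0, 0, 0, 0],
)

```text
clock: 34.4
tcp_pos: [502.4, 54.8, 69.7]
tool_rot: [-0.0, 0.679, 0.734, -0.0]
force: [-0.3, -0.5, -3.3]
grip_width: 55.5
grasp_force: 30.0
```

Emit:
play_rows(
  linear=[
    [0, 0, 0.5],
    [0, 0, 0.4],
    [0, 0, 0.3],
    [0, 0, 0],
    [0, 0, 0],
  ],
  twist=[0, 0, 0, 0, 0],
)

```text
clock: 34.9
tcp_pos: [502.4, 54.8, 68.6]
tool_rot: [0.0, 0.679, 0.734, 0.0]
force: [0.3, -0.1, -2.1]
grip_width: 55.1
grasp_force: 30.0
```

Emit:
play_rows(
  linear=[
    [0, 0, 0.4],
    [0, 0, 0],
    [0, 0, 0],
  ],
  twist=[0, 0, 0],
)

```text
clock: 35.2
tcp_pos: [502.5, 54.8, 68.4]
tool_rot: [0.0, 0.679, 0.734, 0.0]
force: [-1.1, 0.3, 2.9]
grip_width: 54.8
grasp_force: 30.0
```

Emit:
play_rows(
  linear=[
    [0, 0, 0],
    [0, 0, 0],
    [0, 0, 0],
    [0, 0, 0],
    [0, 0, 0],
    [0, 0, -5],
    [0, 0, -15],
    [0, 0, -25],
    [0, 0, -25],
    [0, 0, -30],
    [0, 0, -30],
    [0, 0, -30],
  ],
  twist=[0, 0, 0, 0, 0, 0, 0, 0, 0, 0, 0, 0],
  hand=78,
)

```text
clock: 36.4
tcp_pos: [502.1, 54.8, 229.8]
tool_rot: [0.0, 0.679, 0.734, 0.0]
force: [0.9, 1.2, 1.2]
grip_width: 77.7
grasp_force: 0.0
```

Emit:
play_rows(
  linear=[
    [0, 0, -30],
    [-20, 2, -30],
    [-40, 3, 0],
    [-40, 3, 0],
    [-40, 3, 0],
    [-40, 3, 0],
    [-40, 3, 0],
    [-40, 3, 0],
    [-40, 3, 0],
    [-40, 3, 0],
    [-40, 3, 0],
    [-36, 3, 0],
  ],
  twist=[0, 0, 0, 0, 0, 0, 0, 0, 0, 0, 0, 0],
  hand=88,
)

```text
clock: 37.6
tcp_pos: [566.8, -359.2, 288.3]
tool_rot: [-0.0, 0.679, 0.734, -0.0]
force: [-0.4, 0.8, 0.6]
grip_width: 88.0
grasp_force: 0.0
```

Emit:
play_rows(
  linear=[
    [0, 0, 30],
    [0, 0, 35],
    [0, 0, 35],
    [0, 0, 30],
    [0, 0, 20],
    [0, 0, 10],
    [0, 0, 0],
    [0, 0, 0],
  ],
  twist=[0, 0, 0, 0, 0, 0, 0, 0],
)

```text
clock: 38.4
tcp_pos: [567.4, -357.7, 129.4]
tool_rot: [0.001, 0.679, 0.734, 0.0]
force: [-0.2, -0.4, -0.2]
grip_width: 88.2
grasp_force: 0.0
```

```bash
python3 d.py 567.4 -357.5 54;python3 -c "
from loc import *
T,S,o=lenses()
for r in o: print(r)
for c,s in blobs(S,(55,80,25),(85,255,255)): print(c,s,onz(S,*c,80).round(1))
"
```

```text
t 38.4 tcp [ 567.4 -357.7  129.4] yawY 4.5 tilt 0.1 q [-0.74  0.68  1.09 -0.    1.37 -0.82] F [-0.2 -0.4 -0.2] w 88.22067756919242
[567.4, -357.5, 54.0] -> [0.3, -0.1, 75.4]
([593.6, 157.9, 80.0], [591.1, 155.2, 90.8], np.float64(4.5))
([503.2, 52.9, 80.0], [501.7, 51.1, 90.5], np.float64(4.0))
([484.0, 163.4, 80.0], [482.5, 160.4, 90.7], np.float64(4.1))
[353.7 231.1] [344, 226, 20, 11, 179] [467.1 163.7  80. ]
[313.9 241.9] [304, 236, 21, 12, 189] [486.7  53.3  80. ]
[366.1 255.8] [356, 250, 21, 13, 212] [577.  158.7  80. ]
[141.8 292.7] [131, 286, 23, 14, 241] [ 575.1 -361.8   80. ]
[439.6 366.9] [385, 327, 117, 66, 3022] [947.9 174.   80. ]
```

Emit:
play_rows(
  linear=[
    [0, 0, 12],
    [0, 0, 12],
    [0, 0, 12],
    [0, 0, 12],
    [0, 0, 12],
    [0, 0, 10],
    [0, 0, 5],
    [0, 0, 0],
    [0, 0, 0],
  ],
  twist=[0, 0, 0, 0, 0, 0, 0, 0, 0],
)

```text
clock: 39.4
tcp_pos: [567.2, -357.6, 53.5]
tool_rot: [0.0, 0.679, 0.734, -0.0]
force: [-0.6, -0.2, 0.3]
grip_width: 88.1
grasp_force: 0.0
```

Emit:
play_rows(
  linear=[
    [0, 0, 0],
    [0, 0, 0],
    [0, 0, 0],
    [0, 0, 0],
    [0, 0, 0],
    [0, 0, 0],
    [0, 0, 0],
    [0, 0, 0],
  ],
  twist=[0, 0, 0, 0, 0, 0, 0, 0],
  hand=45,
)

```text
clock: 40.2
tcp_pos: [567.3, -357.5, 53.4]
tool_rot: [0.0, 0.679, 0.734, 0.0]
force: [2.7, 0.6, 1.6]
grip_width: 55.6
grasp_force: 30.0
```

Emit:
play_rows(
  linear=[
    [0, 0, -5],
    [0, 0, -10],
    [0, 0, -20],
    [0, 0, -25],
    [0, 0, -25],
    [0, 0, -25],
    [0, 0, -25],
    [0, 0, -25],
    [0, 0, -25],
    [0, 0, -20],
    [0, 0, -15],
    [0, 0, 0],
  ],
  twist=[0, 0, 0, 0, 0, 0, 0, 0, 0, 0, 0, 0],
)

```text
clock: 41.4
tcp_pos: [567.1, -357.6, 275.7]
tool_rot: [0.002, 0.679, 0.734, -0.0]
force: [0.9, 0.7, -4.2]
grip_width: 55.5
grasp_force: 30.0
```

```bash
python3 d.py 598.3 62.3 275
```

```text
t 41.4 tcp [ 567.1 -357.6  275.7] yawY 4.5 tilt 0.22 q [-0.74  0.59  0.84 -0.    1.71 -0.82] F [ 0.9  0.7 -4.2] w 55.485447244602874
[598.3, 62.3, 275.0] -> [416.2, 64.0, -0.3]
```

Emit:
play_rows(
  linear=[
    [15, 2, 0],
    [32, 5, 0],
    [42, 6, 0],
    [45, 7, 0],
    [45, 7, 0],
    [45, 7, 0],
    [45, 7, 0],
    [45, 7, 0],
    [42, 7, 0],
    [36, 5, 0],
    [24, 4, 0],
    [0, 0, 0],
  ],
  twist=[0, 0, 0, 0, 0, 0, 0, 0, 0, 0, 0, 0],
)

```text
clock: 42.6
tcp_pos: [596.9, 66.2, 272.0]
tool_rot: [-0.001, 0.677, 0.736, -0.0]
force: [-0.4, 0.0, -3.9]
grip_width: 55.1
grasp_force: 30.0
```

Emit:
play_rows(
  linear=[
    [0, 0, 0],
    [0, 0, 15],
    [0, 0, 25],
    [0, 0, 25],
    [0, 0, 25],
    [0, 0, 15],
    [0, 0, 5],
    [0, 0, 0],
    [0, 0, 0],
  ],
  twist=[0, 0, 0, 0, 0, 0, 0, 0, 0],
)

```text
clock: 43.5
tcp_pos: [598.4, 61.9, 164.0]
tool_rot: [0.001, 0.679, 0.734, 0.0]
force: [0.3, 1.1, -2.8]
grip_width: 55.3
grasp_force: 30.0
```

```bash
python3 d.py 598.3 62.3 80
```

```text
t 43.5 tcp [598.4  61.9 164. ] yawY 4.5 tilt 0.07 q [-0.09  0.53  1.27 -0.    1.34 -0.17] F [ 0.3  1.1 -2.8] w 55.322627590343785
[598.3, 62.3, 80.0] -> [0.4, -0.2, 84.0]
```

Emit:
play_rows(
  linear=[
    [0, 0, 15],
    [0, 0, 18],
    [0, 0, 15],
    [0, 0, 12],
    [0, 0, 10],
    [0, 0, 8],
    [0, 0, 4],
    [0, 0, 1],
    [0, 0, 0],
    [0, 0, 0],
  ],
  twist=[0, 0, 0, 0, 0, 0, 0, 0, 0, 0],
)

```text
clock: 44.5
tcp_pos: [598.4, 62.3, 80.6]
tool_rot: [0.0, 0.679, 0.734, 0.0]
force: [0.4, -0.5, -2.9]
grip_width: 55.4
grasp_force: 30.0
```

Emit:
play_rows(
  linear=[
    [0, 0, 1],
    [0, 0, 1],
    [0, 0, 1],
    [0, 0, 1],
    [0, 0, 1],
    [0, 0, 1],
    [0, 0, 1],
    [0, 0, 1],
    [0, 0, 1],
    [0, 0, 1],
    [0, 0, 0.5],
    [0, 0, 0],
  ],
  twist=[0, 0, 0, 0, 0, 0, 0, 0, 0, 0, 0, 0],
)

```text
clock: 45.7
tcp_pos: [598.1, 62.3, 69.6]
tool_rot: [-0.0, 0.679, 0.734, -0.0]
force: [0.4, -1.3, -3.8]
grip_width: 55.4
grasp_force: 30.0
```

Emit:
play_rows(
  linear=[
    [0, 0, 0.5],
    [0, 0, 0.4],
    [0, 0, 0.3],
    [0, 0, 0],
    [0, 0, 0],
  ],
  twist=[0, 0, 0, 0, 0],
)

```text
clock: 46.2
tcp_pos: [598.1, 62.3, 68.5]
tool_rot: [0.0, 0.679, 0.734, 0.0]
force: [0.1, 0.3, -3.1]
grip_width: 55.2
grasp_force: 30.0
```

Emit:
play_rows(
  linear=[
    [0, 0, 0.4],
    [0, 0, 0],
    [0, 0, 0],
  ],
  twist=[0, 0, 0],
)

```text
clock: 46.5
tcp_pos: [598.2, 62.4, 68.4]
tool_rot: [0.0, 0.679, 0.734, 0.0]
force: [-0.7, 1.1, 1.3]
grip_width: 55.2
grasp_force: 30.0
```

Emit:
play_rows(
  linear=[
    [0, 0, 0],
    [0, 0, 0],
    [0, 0, 0],
    [0, 0, 0],
    [0, 0, 0],
    [0, 0, -5],
    [0, 0, -15],
    [0, 0, -25],
    [0, 0, -25],
    [0, 0, -30],
    [0, 0, -30],
    [0, 0, -30],
  ],
  twist=[0, 0, 0, 0, 0, 0, 0, 0, 0, 0, 0, 0],
  hand=78,
)

```text
clock: 47.7
tcp_pos: [597.9, 62.3, 229.7]
tool_rot: [0.0, 0.679, 0.734, 0.0]
force: [0.4, 0.2, -0.6]
grip_width: 77.9
grasp_force: 0.0
```

Emit:
play_rows(
  linear=[
    [0, -8, -30],
    [0, -8, -30],
    [0, -8, -30],
    [20, -8, 0],
    [40, -8, 0],
    [40, -8, 0],
    [40, 0, 0],
    [40, 0, 0],
    [40, 0, 0],
    [30, 0, 0],
    [15, 0, 0],
    [0, 0, 0],
  ],
  twist=[0, 0, 0, 0, 0, 0, 0, 0, 0, 0, 0, 0],
  hand=0,
)

```text
clock: 48.9
tcp_pos: [529.1, 323.8, 317.9]
tool_rot: [-0.0, 0.678, 0.735, -0.0]
force: [0.0, -0.8, -0.5]
grip_width: -0.0
grasp_force: 0.0
```

```bash
cat > case.py <<'E'
from d import *
C=np.array([546.6,106.4,0]); a=np.radians(4.6); Rc=np.array([[np.cos(a),-np.sin(a),0],[np.sin(a),np.cos(a),0],[0,0,1]])
def local(p): return Rc.T@(np.array(p)-C)
def world(p): return Rc@np.array(p,float)+C
def look(name,u0,v0,w,h,f,fn):
    d=get(name); cv2.imwrite(fn,cv2.resize(d["frame"][v0:v0+h,u0:u0+w,::-1],None,fx=f,fy=f,interpolation=cv2.INTER_CUBIC)); return d
E
python3 - <<'E'
from case import *
s,M,p=st(); print("tcp",p.round(1),"local",local(p).round(1),s["grip_width"])
look("scene",230,90,230,230,2.5,"pics/l1.png")
th=np.radians(np.linspace(95,0,20)); S=165
W=np.c_[99-S*np.cos(th)+55*np.sin(th)+9, 62+S*np.sin(th)+55*np.cos(th)]
print(W.round(0).tolist())
E
```

```text
tcp [529.1 323.8 317.9] local [  0.  218.1 317.9] -0.048983862414670655
[[177.0, 222.0], [163.0, 227.0], [148.0, 231.0], [134.0, 234.0], [118.0, 236.0], [103.0, 236.0], [88.0, 235.0], [73.0, 232.0], [58.0, 229.0], [44.0, 224.0], [30.0, 218.0], [17.0, 210.0], [4.0, 202.0], [-7.0, 192.0], [-18.0, 182.0], [-28.0, 170.0], [-37.0, 158.0], [-45.0, 145.0], [-52.0, 131.0], [-57.0, 117.0]]
```

View pics/l1.png

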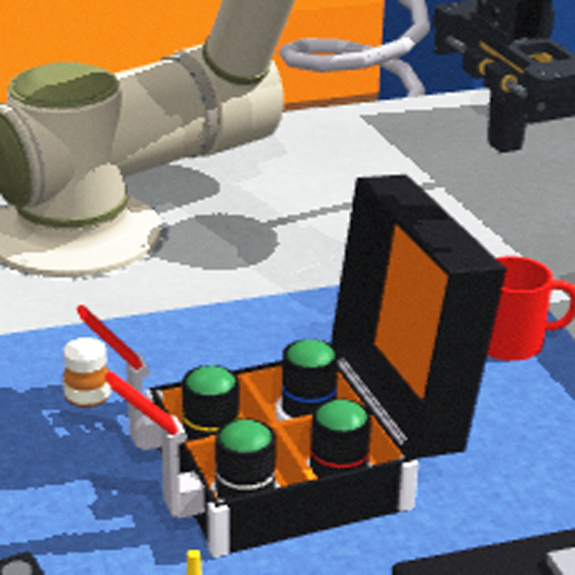

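All four lenses are upright in their wells, with domes at crop (210,380), (308,353), (340,418) and (244,436). The closed fingers are behind the lid, so I'll lower them and push.

Emit:
play_rows(
  linear=[
    [0, 0, 20],
    [0, 0, 25],
    [0, 0, 25],
    [0, 0, 15],
    [0, 0, 8],
    [0, 0, 0],
    [-5, 0, 0],
    [-5, 0, 0],
    [-5, 0, 0],
    [-5, 0, 0],
    [0, 0, 0],
  ],
  twist=[0, 0, 0, 0, 0, 0, 0, 0, 0, 0, 0],
)

```text
clock: 50.05
tcp_pos: [531.2, 302.1, 225.4]
tool_rot: [0.0, 0.679, 0.734, 0.0]
force: [-0.5, -0.9, -0.1]
grip_width: 0.2
grasp_force: 0.0
```

```bash
python3 -c "
from case import *
s,M,p=st(); print('tcp',p.round(1),'local',local(p).round(1),s['force'])"
```

```text
tcp [531.2 302.1 225.4] local [  0.4 196.3 225.4] [-0.52440683 -0.88742418 -0.13131275]
```

Emit:
play_rows(
  linear=[
    [-5, 0, 1],
    [-5, 0, 1],
    [-5, 0, 1],
    [-4, 0, 0],
    [-7, 0, -2.5],
    [-7, 0, -2.5],
    [-7.5, 0, -2],
    [-7.5, 0, -2],
    [-7, 0, -1.5],
    [-7, 0, -1.5],
    [-8, 0, -1],
    [-8, 0, -1],
  ],
  twist=[0, 0, 0, 0, 0, 0, 0, 0, 0, 0, 0, 0],
)

```text
clock: 51.25
tcp_pos: [537.3, 224.4, 236.1]
tool_rot: [0.0, 0.679, 0.734, 0.0]
force: [1.3, 4.4, 0.2]
grip_width: 0.5
grasp_force: 1.9
```

```bash
python3 -c "
from case import *
s,M,p=st(); print('tcp',p.round(1),'local',local(p).round(1),s['force'])"
```

```text
tcp [537.3 224.4 236.1] local [2.000e-01 1.183e+02 2.361e+02] [1.3132062  4.36383078 0.17674825]
```

Emit:
play_rows(
  linear=[
    [-7.5, 0, 0],
    [-7.5, 0, 0],
    [-7.5, 0, 0.5],
    [-7.5, 0, 0.5],
    [-7.5, 0, 1.5],
    [-7.5, 0, 1.5],
    [-7.5, 0, 1.5],
    [-7.5, 0, 1.5],
    [-7, 0, 2.5],
    [-7, 0, 2.5],
    [-7, 0, 3],
    [-7, 0, 3],
  ],
  twist=[0, 0, 0, 0, 0, 0, 0, 0, 0, 0, 0, 0],
)

```text
clock: 52.45
tcp_pos: [544.1, 136.6, 217.8]
tool_rot: [0.0, 0.679, 0.734, -0.0]
force: [1.0, 2.0, 1.7]
grip_width: 0.6
grasp_force: 1.5
```

Emit:
play_rows(
  linear=[
    [-6.5, 0, 4],
    [-6.5, 0, 4],
    [-6.5, 0, 4],
    [-6.5, 0, 4],
    [-5.5, 0, 5],
    [-5.5, 0, 5],
    [-5.5, 0, 5],
    [-5.5, 0, 5],
    [-5, 0, 6],
    [-5, 0, 6],
    [-4.5, 0, 6],
    [-4.5, 0, 6],
  ],
  twist=[0, 0, 0, 0, 0, 0, 0, 0, 0, 0, 0, 0],
)

```text
clock: 53.65
tcp_pos: [549.3, 70.1, 157.4]
tool_rot: [-0.0, 0.679, 0.734, -0.0]
force: [0.2, -0.2, 1.2]
grip_width: 0.4
grasp_force: 0.9
```

```bash
python3 -c "
from case import *
s,M,p=st(); print('tcp',p.round(1),'local',local(p).round(1),s['force'])"
```

```text
tcp [549.3  70.1 157.4] local [ -0.2 -36.4 157.4] [ 0.17875164 -0.24701178  1.1693518 ]
```

Emit:
play_rows(
  linear=[
    [-4, 0, 6],
    [-4, 0, 7],
    [-3.5, 0, 7],
    [-3.5, 0, 7],
    [-2, 0, 4],
    [-2, 0, 3],
    [-1, 0, 2],
    [0, 0, 1],
    [0, 0, 1],
    [0, 0, 0],
    [0, 0, 0],
  ],
  twist=[0, 0, 0, 0, 0, 0, 0, 0, 0, 0, 0],
)

```text
clock: 54.75
tcp_pos: [550.9, 50.7, 120.1]
tool_rot: [0.0, 0.679, 0.734, 0.0]
force: [-0.6, 0.1, 0.9]
grip_width: 0.1
grasp_force: 0.2
```

Emit:
play_rows(
  linear=[
    [0, 0, 1],
    [0, 0, 1],
    [0, 0, 0.5],
    [0, 0, 0],
    [0, 0, 0],
  ],
  twist=[0, 0, 0, 0, 0],
)

```text
clock: 55.25
tcp_pos: [550.9, 50.7, 117.5]
tool_rot: [-0.0, 0.679, 0.734, 0.0]
force: [-0.1, 0.0, 1.0]
grip_width: 0.4
grasp_force: 0.4
```

Emit:
play_rows(
  linear=[
    [0, 0, 0.5],
    [0, 0, 0.5],
    [0, 0, 0.5],
    [0, 0, 0],
    [0, 0, 0],
  ],
  twist=[0, 0, 0, 0, 0],
)

```text
clock: 55.75
tcp_pos: [551.0, 50.6, 117.4]
tool_rot: [0.001, 0.679, 0.734, 0.0]
force: [-3.0, -1.3, 12.3]
grip_width: 0.5
grasp_force: 6.3
```

```bash
python3 -c "
from case import *
look('scene',230,90,230,230,2.5,'pics/l2.png')"
```

```text
(no output)
```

View pics/l2.png

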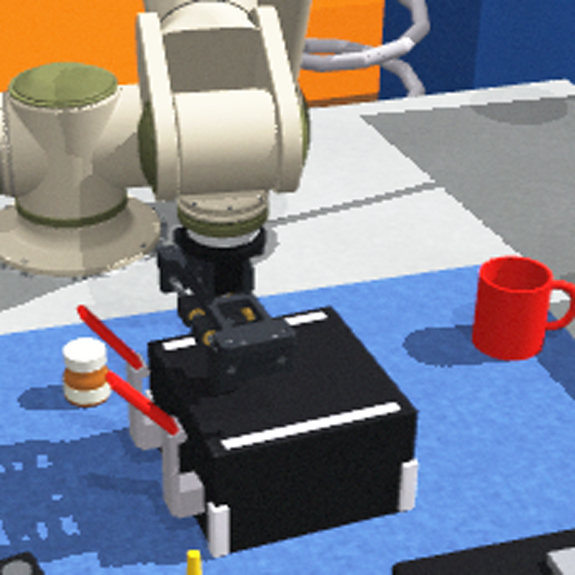

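The lid is flat on the rim and the fingers met 12 N at z=117.4, so it is fully shut. Clamps next.

Emit:
play_rows(
  linear=[
    [0, 0, -10],
    [0, 0, -25],
    [0, 0, -30],
    [0, 0, -30],
    [0, 0, -20],
    [-20, -10, 0],
    [-30, -10, 0],
    [-30, -10, 0],
    [-30, -10, 0],
    [-25, -10, 0],
    [-15, -5, 0],
    [0, 0, 0],
  ],
  twist=[0, 0, 0, 0, 0, 0, 0, 0, 0, 0, 0, 0],
)

```text
clock: 57.0
tcp_pos: [507.5, -104.6, 231.1]
tool_rot: [-0.0, 0.68, 0.734, -0.0]
force: [-0.4, 0.3, -0.4]
grip_width: 1.0
grasp_force: 0.0
```

Run:
```python
from case import *
s,M,p=st(); print('tcp',p.round(1),'local',local(p).round(1))
for tip in ([505.3,-72.4,196],[614.8,-68.3,192]): print(local(tip).round(1))
look('scene',200,60,230,230,2.5,'pics/c1.png')
for t in (128,118,109,100,90,80,70,60,50,40,30,20,10,0):
    a=np.radians(t); S=90 if t>90 else 75
    print(t,(-129+S*np.cos(a)-4*np.sin(a)).round(1),(122+75*np.sin(a)+4*np.cos(a)).round(1))
```

```text
tcp [ 507.5 -104.6  231.1] local [ -55.9 -207.2  231.1]
[ -55.5 -174.9  196. ]
[  54.  -179.6  192. ]
128 -187.6 178.6
118 -174.8 186.3
109 -162.1 191.6
100 -148.6 195.2
90 -133.0 197.0
80 -119.9 196.6
70 -107.1 193.8
60 -95.0 189.0
50 -83.9 182.0
40 -74.1 173.3
30 -66.0 163.0
20 -59.9 151.4
10 -55.8 139.0
0 -54.0 126.0
```

View pics/c1.png

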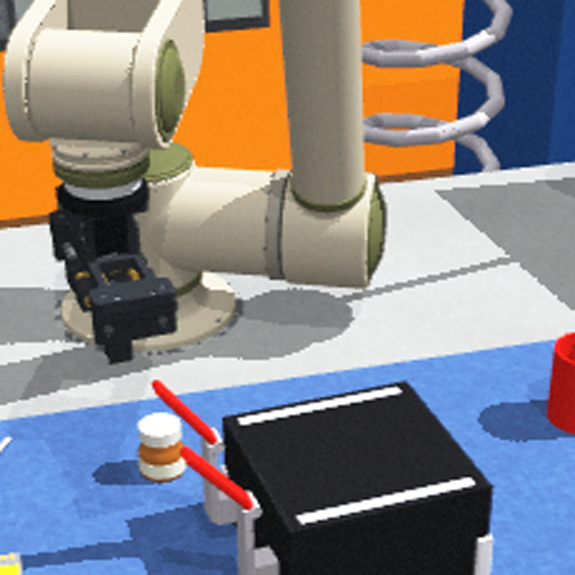

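The lid is shut, and the fingers at crop (118,345) are just outside clamp A's tip at (156,385). I'll lower them and push.

Emit:
play_rows(
  linear=[
    [0, 0, 15],
    [0, 0, 18],
    [0, 0, 14],
    [0, 0, 7],
    [0, 0, 0],
    [5, 0, 0],
    [6, 0, 0],
    [6, 0, -1],
    [6, 0, -4],
    [6, 0, -4],
    [6, 0, -3],
    [6, 0, -2],
  ],
  twist=[0, 0, 0, 0, 0, 0, 0, 0, 0, 0, 0, 0],
)

```text
clock: 58.25
tcp_pos: [504.8, -62.1, 191.7]
tool_rot: [0.001, 0.679, 0.734, 0.0]
force: [-0.0, -2.7, 1.8]
grip_width: 0.5
grasp_force: 1.4
```

```bash
python3 -c "
from case import *
s,M,p=st(); print('tcp',p.round(1),'local',local(p).round(1),s['force'])"
```

```text
tcp [504.8 -62.1 191.7] local [ -55.2 -164.6  191.7] [-2.52107127e-04 -2.66342468e+00  1.82644298e+00]
```

Emit:
play_rows(
  linear=[
    [6, 0, -1],
    [6, 0, -1],
    [6, 0, -1],
    [6.5, 0, -1],
    [6.5, 0, -1],
    [6.5, 0, 0],
    [6.5, 0, 0],
    [6.5, 0, 1],
    [6.5, 0, 2],
    [6, 0, 2.5],
    [6, 0, 2.5],
    [6, 0, 3.5],
  ],
  twist=[0, 0, 0, 0, 0, 0, 0, 0, 0, 0, 0, 0],
)

```text
clock: 59.45
tcp_pos: [498.7, 12.8, 184.3]
tool_rot: [0.0, 0.679, 0.734, -0.0]
force: [-0.2, -2.1, 0.0]
grip_width: 0.4
grasp_force: 0.9
```

```bash
python3 -c "
from case import *
s,M,p=st(); print('tcp',p.round(1),'local',local(p).round(1),s['force'])"
```

```text
tcp [498.7  12.8 184.3] local [-55.3 -89.4 184.3] [-0.2386342  -2.10109762  0.00404756]
```

Emit:
play_rows(
  linear=[
    [5.5, 0, 3],
    [5, 0, 4],
    [5, 0, 4],
    [4, 0, 5],
    [4, 0, 5],
    [3, 0, 6],
    [3, 0, 6],
    [2, 0, 6],
    [2, 0, 6],
    [1, 0, 6],
    [0, 0, 4],
    [0, 0, 0],
  ],
  twist=[0, 0, 0, 0, 0, 0, 0, 0, 0, 0, 0, 0],
)

```text
clock: 60.65
tcp_pos: [495.8, 46.8, 128.9]
tool_rot: [-0.001, 0.679, 0.734, -0.0]
force: [-0.4, -1.0, 0.0]
grip_width: 0.3
grasp_force: 0.0
```

Emit:
play_rows(
  linear=[
    [0, 0, 1],
    [0, 0, 1],
    [0, 0, 0],
    [0, 0, 0],
  ],
  twist=[0, 0, 0, 0],
)

```text
clock: 61.05
tcp_pos: [496.0, 46.7, 127.6]
tool_rot: [0.0, 0.679, 0.734, -0.0]
force: [-0.1, -0.3, -0.2]
grip_width: 0.4
grasp_force: 0.0
```

Emit:
play_rows(
  linear=[
    [0, 0, 1],
    [0, 0, 0.5],
    [0, 0, 0.5],
    [0, 0, 0],
    [0, 0, 0],
  ],
  twist=[0, 0, 0, 0, 0],
)

```text
clock: 61.55
tcp_pos: [496.1, 46.8, 126.2]
tool_rot: [0.0, 0.679, 0.734, 0.0]
force: [-2.8, 0.6, 7.8]
grip_width: 0.4
grasp_force: 3.9
```

```bash
python3 -c "
from case import *
look('scene',230,110,200,200,2.5,'pics/c2.png')
s,M,p=st(); print('tcp',p.round(1),'local',local(p).round(1),s['force'])"
```

```text
tcp [496.1  46.8 126.2] local [-55.1 -55.4 126.2] [-2.22489751  0.48603885  8.04443198]
```

View pics/c2.png

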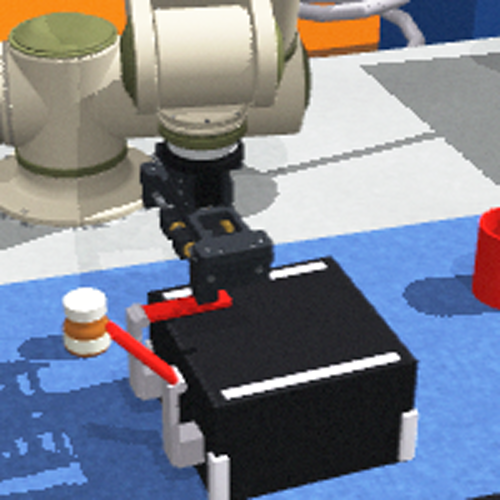

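Clamp A is flat on the lid, with 8 N at z=126. Clamp B next.

Emit:
play_rows(
  linear=[
    [0, 0, -10],
    [0, 0, -25],
    [0, 0, -30],
    [0, 0, -25],
    [0, 0, -15],
    [-20, 18, 0],
    [-30, 20, 0],
    [-30, 20, 0],
    [-30, 20, 0],
    [-25, 20, 0],
    [-15, 11, 0],
    [0, 0, 0],
  ],
  twist=[0, 0, 0, 0, 0, 0, 0, 0, 0, 0, 0, 0],
)

```text
clock: 62.8
tcp_pos: [617.3, -96.0, 230.0]
tool_rot: [-0.0, 0.68, 0.734, -0.0]
force: [-0.3, 0.6, -0.5]
grip_width: 0.8
grasp_force: 0.0
```

Emit:
play_rows(
  linear=[
    [0, 0, 0],
    [0, 0, 15],
    [0, 0, 18],
    [0, 0, 14],
    [0, 0, 7],
    [0, 0, 0],
    [5, 0, 0],
    [6, 0, 0],
    [6, 0, -1],
    [6, 0, -4],
    [6, 0, -4],
    [6, 0, -3],
  ],
  twist=[0, 0, 0, 0, 0, 0, 0, 0, 0, 0, 0, 0],
)

```text
clock: 64.0
tcp_pos: [614.1, -59.2, 189.8]
tool_rot: [0.001, 0.679, 0.734, 0.0]
force: [0.2, -3.4, 2.9]
grip_width: 0.5
grasp_force: 1.7
```

```bash
python3 -c "
from case import *
s,M,p=st(); print('tcp',p.round(1),'local',local(p).round(1),s['force'])"
```

```text
tcp [614.1 -59.2 189.8] local [  54.  -170.5  189.8] [ 0.23691722 -3.37699573  2.94674717]
```

Emit:
play_rows(
  linear=[
    [6, 0, -2],
    [6, 0, -1],
    [6, 0, -1],
    [6, 0, -1],
    [6.5, 0, -1],
    [6.5, 0, -1],
    [6.5, 0, 0],
    [6.5, 0, 0],
    [6.5, 0, 1],
    [6.5, 0, 2],
    [6, 0, 2.5],
    [6, 0, 2.5],
  ],
  twist=[0, 0, 0, 0, 0, 0, 0, 0, 0, 0, 0, 0],
)

```text
clock: 65.2
tcp_pos: [607.8, 15.9, 187.4]
tool_rot: [0.0, 0.679, 0.734, -0.0]
force: [-0.8, -2.9, 0.4]
grip_width: 0.4
grasp_force: 0.9
```

Emit:
play_rows(
  linear=[
    [6, 0, 3.5],
    [5.5, 0, 3],
    [5, 0, 4],
    [5, 0, 4],
    [4, 0, 5],
    [4, 0, 5],
    [3, 0, 6],
    [3, 0, 6],
    [2, 0, 6],
    [2, 0, 6],
    [1, 0, 6],
    [0, 0, 2],
  ],
  twist=[0, 0, 0, 0, 0, 0, 0, 0, 0, 0, 0, 0],
)

```text
clock: 66.4
tcp_pos: [604.5, 56.2, 130.3]
tool_rot: [-0.0, 0.679, 0.734, 0.0]
force: [0.5, 1.5, 2.3]
grip_width: 0.4
grasp_force: 0.9
```

Emit:
play_rows(
  linear=[
    [0, 0, 1],
    [0, 0, 0],
    [0, 0, 0],
  ],
  twist=[0, 0, 0],
)

```text
clock: 66.7
tcp_pos: [604.6, 55.7, 130.0]
tool_rot: [-0.0, 0.679, 0.734, -0.0]
force: [0.4, -0.2, -0.6]
grip_width: 0.3
grasp_force: 0.0
```

Emit:
play_rows(
  linear=[
    [0, 0, 1],
    [0, 0, 1],
    [0, 0, 1],
    [0, 0, 0.5],
    [0, 0, 0.5],
    [0, 0, 0],
    [0, 0, 0],
  ],
  twist=[0, 0, 0, 0, 0, 0, 0],
)

```text
clock: 67.4
tcp_pos: [604.7, 55.9, 126.3]
tool_rot: [0.0, 0.679, 0.734, 0.0]
force: [-0.8, 1.9, 5.1]
grip_width: 0.2
grasp_force: 2.5
```

Both clamps are seated. I'll press slightly more, retreat and check.

Emit:
play_rows(
  linear=[
    [0, 0, 0.3],
    [0, 0, 0],
    [0, 0, -5],
    [0, 0, -20],
    [0, 0, -35],
    [0, 0, -40],
    [0, 0, -40],
    [0, 0, -20],
    [0, 0, 0],
  ],
  twist=[0, 0, 0, 0, 0, 0, 0, 0, 0],
)

```text
clock: 68.3
tcp_pos: [605.4, 55.6, 288.5]
tool_rot: [0.002, 0.679, 0.734, 0.002]
force: [-0.1, -0.0, -0.0]
grip_width: 0.2
grasp_force: 0.0
```

Emit:
play_rows(
  linear=[
    [-20, -10, 0],
    [-40, -15, 0],
    [-45, -15, 0],
    [-45, -15, 0],
    [-45, -15, 0],
    [-45, -15, 0],
    [-30, -10, 0],
    [0, 0, 0],
    [0, 0, 0],
  ],
  twist=[0, 0, 0, 0, 0, 0, 0, 0, 0],
)

```text
clock: 69.2
tcp_pos: [530.8, -220.9, 284.1]
tool_rot: [-0.001, 0.679, 0.734, -0.0]
force: [0.8, 1.2, -0.9]
grip_width: 0.1
grasp_force: 0.0
```

```bash
python3 -c "
from case import *
look('scene',120,140,320,240,2.5,'pics/e1.png')"
```

```text
(no output)
```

View pics/e1.png

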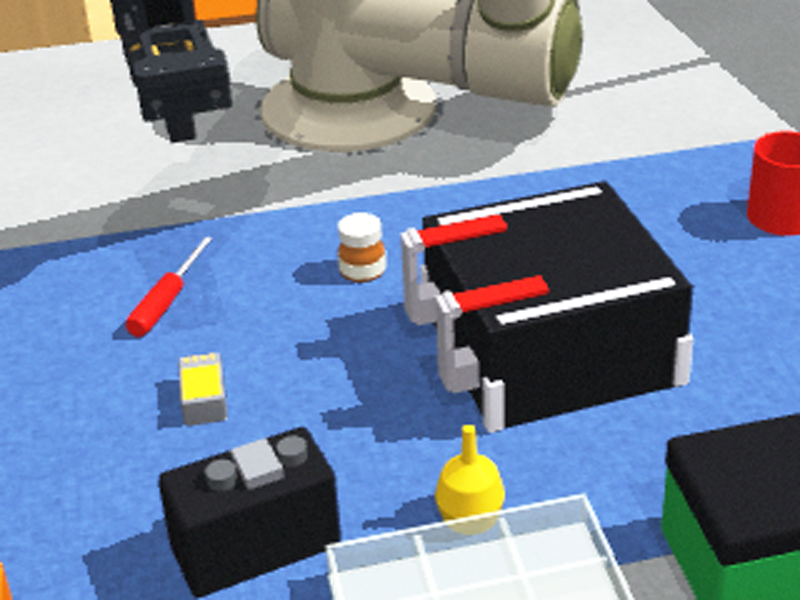

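The lid is shut, both clamps lie flat at crop (465,232) and (500,293), the bench items are untouched, and the arm is clear.

```bash
python3 -c "
from station import workorder
print(workorder.sign_off())"
```

```text
the job is handed in; nothing more can be done
None
```

All four lenses are in their own wells, the lid is fully shut with both red clamps folded down over it, and the job has been handed in; one lens (blue) was nudged about 12 mm within its well partway through but stayed upright.

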